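Load a primed test coupon under the jig's spring clip

ROBOT

A 6-joint arm with a two-finger parallel gripper is mounted at the origin on the work surface. World frame = base frame: x ahead of the robot, y to its left, z up, the work surface at z = 0. Lengths are in m, angles in rad, forces in N, time in s.
With the tool pointing down it reaches from about 0.35 to 0.85 m from the base axis. Payload 8.1 kg.
Tool frame: the origin (TCP) lies at the centre of the arm's flange, where the gripper is bolted on; the fingertips stand 186 mm ahead of it and the grasp point (between the pads) lies 167 mm ahead of it; z points along the fingers, y is the direction in which the jaws open and shut (so a half turn about z gives the same grasp; the last joint's range is limited). The gripper opens to 93 mm and grips with 3 to 60 N. Pads are 15 mm wide; open, the fingers measure 128 mm over their backs; the gripper's body (75 mm by 188 mm) begins 65 mm behind the grasp point.
Start: joints at [-1.312, 0.13, 1.488, -0, 1.523, -0.085], TCP at [0.202, -0.565, 0.405] pointing down, gripper open.
Joint ranges: [-2.96, 2.96], [-0.89, 2.26], [0.02, 2.5], [-1.34, 4.48], [0, 2.73], [-2.66, 2.66]. Speed limits (rad/s): [2.39, 2.39, 2.79, 3.14, 3.14, 3.14].

INTERFACE

Orientations are given as a rotation vector (axis times angle).
In Python, from plant import robot, viewer, order gives the robot as it stands.
- The arm moves only by the tool apply_moves, never from a script. Its argument "deltas" is a list of rows, each a list of 3 entries, a list of its own where there are three numbers: the finger opening in mm, from 0 to 93, then the shift along the tool's x, y, z in mm, then the turn about the tool's z in rad. In form: [[grip, [dx, dy, dz], yaw], ...]. A call has 1 to 5 rows; each row shifts and turns the commanded pose from where the row before left it, along the tool's axes as they then stand; what a row does not reach is not made up. A row lasts 1/8 s, in which the tool goes at most 62.5 mm and 10.7 degrees, less where a joint would pass 70% of its speed; a pose out of reach is approached as far as the arm can. A call is refused whole if a number of a shift passes 62.5 or a number of a turn 0.188, either way. A call with a gripper value outside its range is refused whole. The fingers move at their own pace and stop on an object; "grip_force" is the grip in N (left out, the last holds). Time passes only in rows, so rows that do not move let the fingers close. It gives the time, the measured TCP pose, the force and the opening at its end, in the units of the state.
- robot.read_state(): the state, without advancing time (a new reading comes with each control period).
- viewer.read_camera(name): name is "side" or "top" or "wrist"; returns the picture (400x640x3 uint8, blue, green, red); there is no depth.
- viewer.get_calibration(name): a dict with "fx", "fy", "cx", "cy" (pixels), "distortion" ([k1, k2, p1, p2, k3] as OpenCV has them; the pictures are not rectified), "R" (3x3) and "t" (3): a world point X has camera coordinates R X + t. Camera axes: x right, y down, z forward; pixel columns grow to the right and rows downward; lengths in m; the calibration is good to about 2 mm. A picture is of the moment at which its call begins: read the wrist's pose just before it. get_calibration takes no time and is no camera call; for the wrist camera it gives the pose at the moment of the call.
- order.close_job(): hands the job in, once; it reports no verdict.
The state is a dict: "t": time; "q": joint angles; "dq": joint speeds; "joint_torque": joint torques, N m; "tool_pos": TCP position; "orientation": TCP orientation; "force": force on the tool from outside, world axes, zero at the start; "wrist_torque": the same for the moment, N m; "opening": finger opening in m.
Only numpy, scipy, OpenCV 4.12 (cv2) and the standard library are available. Lean on these libraries where they do the work, as an engineer would, in place of code of your own. Each camera call takes 0.05 s, during which the arm holds its last target. There are 200 camera calls.

TASK

The grey primed coupon with the folded-up end lies in the channel of the aluminium test jig, short of the spring clip. Press the clip's long thumb bar down with one fingertip to lift its foot, keep it well down while the other fingertip pushes the coupon's upright tab until the coupon is fully home against the end stop, and only then let go so that the clip comes down on the coupon; finish clear of everything. Nothing is picked up: the coupon stays flat in its channel, the foot must not rub over the primer on the way in, and the other things on the bench are left where they are.

Things in the scene. Friction and masses are not known exactly. Their poses are not given: they have to be found in the camera images.
- jig: Aluminium test jig screwed to the bench. Origin on the bench; x: the way the coupon slides in; y: towards the clip's thumb bar. Base x -90..65, y -38..98 mm; its top, the bed, is 12 mm above the bench. Two guide rails along x (inner faces y -27 and +27, tops 4 mm above the bed) form the coupon's channel. Clip hinge along x at y 44, 24 mm above the bench; posts 30 mm high at x -84 and 56.
- end_stop (a point): Middle of the end stop's face, at bed level, at jig x 50, y 0 mm. The stop closes the channel, 8 mm high. Same axes as the jig.
- clip (a joint): Hinge angle of the sprung steel clip, rad: 0 at rest (foot down), grows as the thumb bar is pressed down, hard limit 0.42, springs back when let go. About 0.12: foot rests on the coupon; above 0.2: clears it by 2 mm or more. The middle of the bar needs about 2.5 N to start moving and 7 N at the limit.
- clip_foot (a point): Middle of the underside of the clip's foot, a turned-down blade at jig x 28..48, y 13..16 mm that holds the coupon down. At rest it is 1.5 mm above the bed and bars the coupon's way; it rises about 29 mm per rad of the clip's angle.
- thumb_bar (a point): Middle of the top face of the clip's thumb bar, a smooth plate 130 mm long (jig x -79..51) and about 40 mm wide (jig y 47..89). At rest it slopes up away from the hinge by 0.32 rad, this point at jig x -14, y 71 mm, 37 mm above the bench; at 0.32 rad of the clip it is level and 28 mm above the bench, at the limit 25. A fingertip can slide along it lengthwise while keeping it down.
- coupon_front (a point): Middle of the lower front edge of the loose coupon: a grey primed steel plate 60 mm long, 50 wide, 5 thick, about 150 g, its rear end folded up into an upright tab. It lies on the bed in the channel, its front short of the clip's foot. x points forwards into the jig, z up. Fully home: this point touches the end stop (jig x 50 mm).
- coupon_tab (a point): Middle of the rear face of the coupon's upright tab, the face to push: 60 mm behind the front edge, 19 mm above the coupon's underside. The tab is 50 mm wide, 3 mm thick, its top 33 mm above the coupon's underside (45 mm above the bench).
- tape: A roll of paper masking tape lying flat, 84 mm across, 22 mm high, a bystander; the origin is the centre of its underside.
- spare: A spare flat primed coupon, 60 x 50 x 5 mm, without a folded-up end, lying on the bench, a bystander; the origin is the centre of its underside.
- driver: A screwdriver with a black handle, 180 mm long, lying on the bench, a bystander; the origin is the centre of its underside (its middle, on its underside).
- tin: A small tin, 60 mm across, 75 mm high, a bystander; the origin is the centre of its underside.
- sander: A cork sanding block, 100 x 55 x 35 mm, a bystander; the origin is the centre of its underside.
- cleaner: A white bottle of cleaner, 70 mm across, 190 mm high, a bystander; the origin is the centre of its underside.
- mixcup: A white mixing cup, 76 mm across, 70 mm high, a bystander; the origin is the centre of its underside.
Things that resemble listed ones, but are neither listed nor needed, are in the scene too. What is meant by the part that bears coupon_front is not blue, and is the larger of those in its own colour.

How it is judged:
By the outcome, as a careful person would: the job done as asked, in the order asked, and still so for the second after the job is handed in, with the robot touching nothing.
It also fails if it takes over 48 s, if anything falls off the work surface, if the arm or the gripper's body presses on something with over 40 N, if the wrist force passes 120 N, or if a joint passes its speed limit or range.

## Working session

There is one attempt and no reset: what is moved stays moved. The work goes in short steps, Python scripts to look and compute and a tool call to move; the robot and the scene stay as the last step left them, time stands still between calls to the robot, and variables do not carry over. Pictures are saved under pics/ and viewed, about 8 in all and at most 12, crops included, and the job is handed in when it is done.

Besides the shell and the picture viewer there is one more tool, called after "Emit:" as name(argument=value, ...), one argument or row to a line, values as JSON. apply_moves: Moves the arm, as the interface text tells. Its arguments: {"type":"object","properties":{"deltas":{"type":"array"},"grip_force":{"type":"number"}},"required":["deltas"]}

```bash
mkdir -p pics; ls; python3 - <<'E'
from plant import robot, viewer, order
import cv2,numpy as np
for n in("side","top"):
    im=viewer.read_camera(n); cv2.imwrite(f"pics/{n}0.png",im)
    c=viewer.get_calibration(n); print(n,{k:np.round(v,4).tolist() for k,v in c.items()})
s=robot.read_state(); print(s)
E
```

```text
pics
side {'fx': 494.844, 'fy': 494.844, 'cx': 316.6972, 'cy': 198.7283, 'distortion': [0.0016, 0.0, 0.0, 0.0, 0.0], 'R': [[-0.9988, -0.0498, -0.0019], [-0.0284, 0.5997, -0.7997], [0.041, -0.7987, -0.6004]], 't': [0.5164, 0.0663, 1.4789]}
top {'fx': 474.3221, 'fy': 474.3221, 'cx': 325.1288, 'cy': 201.2018, 'distortion': [-0.0693, 0.0, 0.0, 0.0, 0.0], 'R': [[0.0049, -1.0, -0.0067], [-0.9984, -0.0045, -0.0568], [0.0567, 0.007, -0.9984]], 't': [0.0212, 0.5192, 1.1538]}
{'t': 0.1, 'q': array([-1.31241374e+00,  1.31078042e-01,  1.48913856e+00, -1.66726329e-05,
        1.52301338e+00, -8.53912583e-02]), 'dq': array([ 8.18328091e-04, -1.74063779e-03, -2.04470188e-03, -1.98782113e-03,
       -1.53586158e-03,  8.68079676e-05]), 'joint_torque': array([ 1.59569096e-03, -5.61347151e+01, -4.93091798e+01,  7.70515529e-02,
        2.92655913e-02, -5.73272791e-05]), 'tool_pos': array([ 0.20219704, -0.56469082,  0.40381411]), 'orientation': array([-3.09369147e+00, -5.37066058e-01,  2.48113864e-04]), 'force': array([-0.48861808,  0.37812846, -0.33171697]), 'wrist_torque': array([0.00568523, 0.01543788, 0.00533363]), 'opening': 0.09273486600799537}
```

View pics/top0.png

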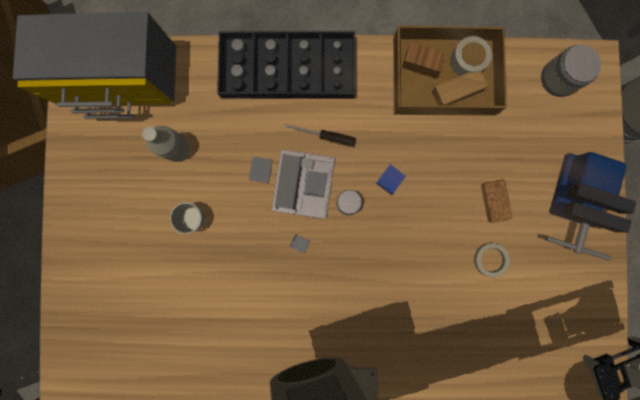

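View pics/side0.png

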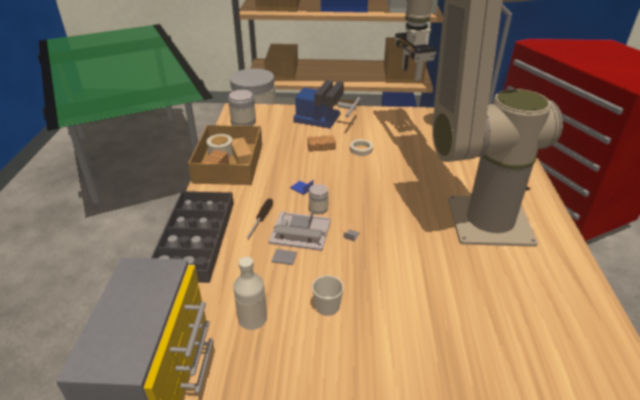

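Top view: the jig is at about (305,185) with the thumb bar on the left (288,182), so jig x points up in the image, which is roughly world +x. Possible matches for the coupon:
- Grey coupon in the channel (317,183)
- Blue plate (391,180)
- Small grey piece with a tab (300,243)
- Flat spare (261,169)

By the description (grey, larger, in the channel) I choose the one at (317,183), and I'll check it in a close crop.

```bash
cat > h.py <<'E'
from plant import robot, viewer, order
import cv2,numpy as np
from scipy.spatial.transform import Rotation as Rn
def ray(c,uv):
    K=np.array([[c["fx"],0,c["cx"]],[0,c["fy"],c["cy"]],[0,0,1]])
    p=cv2.undistortPoints(np.array([[uv]],float),K,np.array(c["distortion"]))[0,0]
    R=np.array(c["R"]);t=np.array(c["t"])
    return -R.T@t, R.T@np.array([p[0],p[1],1])
def onz(c,uv,z):
    o,d=ray(c,uv); return o+d*(z-o[2])/d[2]
def proj(c,X):
    K=np.array([[c["fx"],0,c["cx"]],[0,c["fy"],c["cy"]],[0,0,1]])
    return cv2.projectPoints(np.array(X,float).reshape(-1,1,3),cv2.Rodrigues(np.array(c["R"]))[0],np.array(c["t"],float),K,np.array(c["distortion"]))[0][:,0]
E
python3 - <<'E'
from h import *
im=cv2.imread("pics/top0.png")
cv2.imwrite("pics/topc.png",cv2.resize(im[140:260,255:415],None,fx=5,fy=5,interpolation=cv2.INTER_CUBIC))
c=viewer.get_calibration("top")
for n,uv,z in[("jigc",(304,184),.012),("bl",(273,211),.012),("br",(327,217),.012),("tr",(335,157),.012),("tl",(283,151),.012),("tin",(349,202),.075)]:print(n,onz(c,uv,z).round(3))
print({k:np.round(v,3).tolist() for k,v in viewer.get_calibration("wrist").items()}, Rn.from_rotvec(robot.read_state()["orientation"]).as_matrix().round(3))
E
```

```text
jigc [0.562 0.076 0.012]
bl [0.494 0.152 0.012]
br [0.48  0.019 0.012]
tr [ 0.629 -0.     0.012]
tl [0.644 0.129 0.012]
tin [ 0.514 -0.033  0.075]
{'fx': 309.751, 'fy': 309.751, 'cx': 318.96, 'cy': 201.345, 'distortion': [-0.041, 0.0, 0.0, 0.0, 0.0], 'R': [[0.339, -0.941, -0.001], [-0.913, -0.329, 0.239], [-0.226, -0.08, -0.971]], 't': [-0.6, -0.029, 0.389]} [[ 0.941  0.337 -0.   ]
 [ 0.337 -0.941  0.002]
 [ 0.    -0.002 -1.   ]]
```

View pics/topc.png

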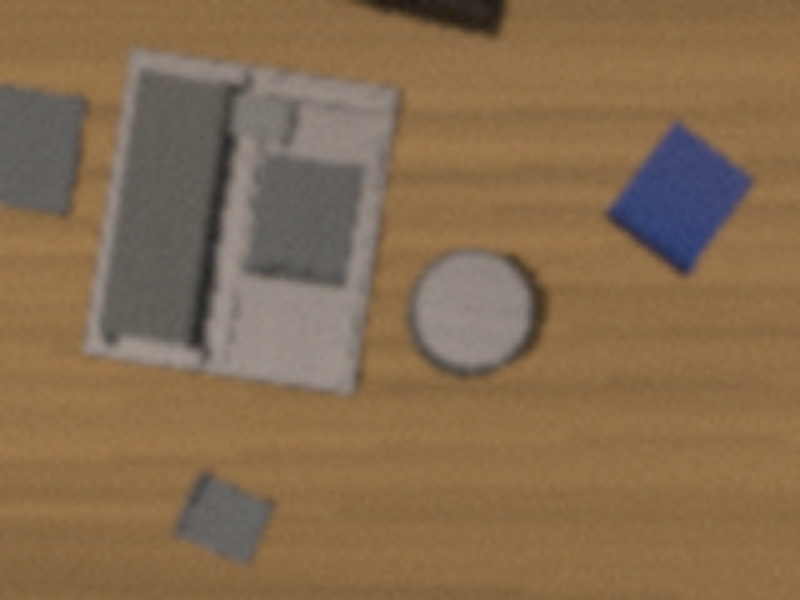

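The crop shows the coupon in the channel at top-image pixel ≈(317,183), with the tab at its rear (315,195). The foot is at (308,164) and the stop is above it. The coupon is grey and larger than the loose grey piece at (300,243), so the choice holds. I'll move over the jig for a wrist view.

Emit:
apply_moves(
  deltas=[
    [70,[37,-32,0],0],
    [70,[37,-32,0],0],
    [70,[37,-32,0],0],
    [70,[37,-32,0],0],
    [70,[37,-32,0],0],
  ],
)

```text
t: 0.72
tool_pos: [0.3229, -0.3504, 0.4043]
orientation: [-3.095, -0.537, 0.0]
force: [-0.2, -0.6, 0.5]
opening: 0.0702
```

Emit:
apply_moves(
  deltas=[
    [70,[37,-32,0],0],
    [70,[37,-32,0],0],
    [70,[37,-32,0],0],
    [70,[37,-32,0],0],
    [70,[37,-32,0],0],
  ],
)

```text
t: 1.35
tool_pos: [0.4432, -0.1373, 0.4045]
orientation: [-3.095, -0.537, 0.0]
force: [0.8, -0.6, -0.0]
opening: 0.0699
```

Emit:
apply_moves(
  deltas=[
    [70,[37,-32,0],0],
    [70,[37,-32,0],0],
    [70,[37,-32,0],0],
    [70,[37,-32,0],0],
    [70,[37,-32,0],0],
  ],
)

```text
t: 1.98
tool_pos: [0.5635, 0.0757, 0.4043]
orientation: [3.095, 0.538, -0.001]
force: [0.7, -0.9, -0.3]
opening: 0.0702
```

Emit:
apply_moves(
  deltas=[
    [70,[0,0,0],0.15],
    [70,[0,0,0],0.15],
    [70,[0,0,0],0.15],
    [70,[0,0,0],0],
    [70,[0,0,0],0],
  ],
)

```text
t: 2.6
tool_pos: [0.5629, 0.0741, 0.4045]
orientation: [3.137, -0.162, -0.001]
force: [-0.2, -0.3, 0.0]
opening: 0.0702
```

```bash
python3 - <<'E'
from h import *
import json
c=viewer.get_calibration("wrist");im=viewer.read_camera("wrist")
cv2.imwrite("pics/w1.png",im); json.dump({k:np.array(v).tolist() for k,v in c.items()},open("w1.json","w"))
s=robot.read_state();print(s["t"],s["tool_pos"],s["q"].round(3),s["force"],Rn.from_rotvec(s["orientation"]).as_matrix().round(4))
E
```

```text
2.65 [0.56294027 0.0740407  0.40457863] [0.04  0.044 1.58  0.    1.518 1.715] [-0.6103696   0.37573519  0.63464949] [[ 9.946e-01 -1.033e-01 -3.000e-04]
 [-1.033e-01 -9.946e-01 -0.000e+00]
 [-3.000e-04  0.000e+00 -1.000e+00]]
```

View pics/w1.png

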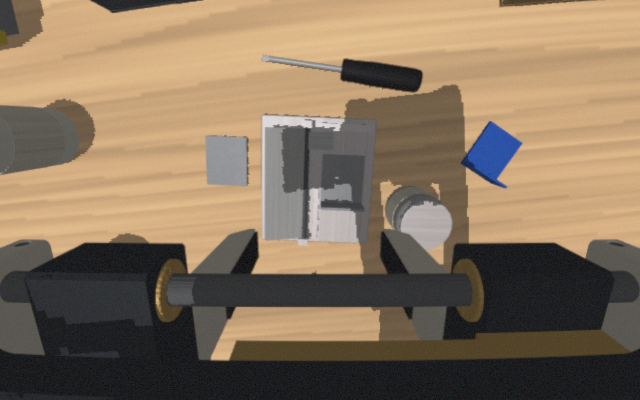

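Wrist view: jig base spans (262–376, 114–243), coupon (343,170) with its tab at (343,205), foot at (322,140), tin at (420,215). I'll go back and lower for an accurate measurement.

Emit:
apply_moves(
  deltas=[
    [70,[-21,0,40],0],
    [70,[-21,0,40],0],
    [70,[-20,0,40],0],
    [70,[0,0,0],0],
    [70,[0,0,0],0],
  ],
)

```text
t: 3.28
tool_pos: [0.5026, 0.0806, 0.2868]
orientation: [-3.137, 0.166, -0.004]
force: [0.4, 0.4, -0.2]
opening: 0.07
```

```bash
python3 - <<'E'
from h import *
import json
c=viewer.get_calibration("wrist");im=viewer.read_camera("wrist")
cv2.imwrite("pics/w2.png",im); json.dump({k:np.array(v).tolist() for k,v in c.items()},open("w2.json","w"))
cv2.imwrite("pics/w2c.png",cv2.resize(im[0:280,160:480],None,fx=2.5/1.25,fy=2.5/1.25,interpolation=cv2.INTER_CUBIC))
s=robot.read_state();print(s["t"],s["tool_pos"],s["force"])
E
```

```text
3.325 [0.50306929 0.08062235 0.28744736] [-0.32479723  0.13982564  0.53823794]
```

View pics/w2c.png

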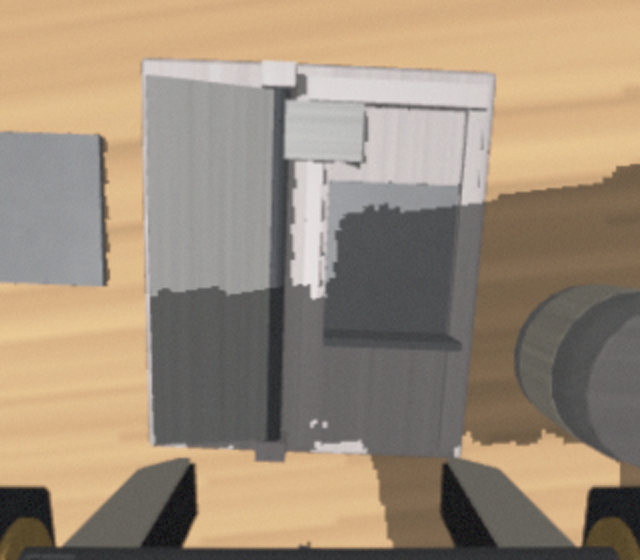

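```bash
python3 - <<'E'
from h import *
import json
J=np.array([[65,98],[65,-38],[-90,-38],[-90,98]])/1000
def fit(P):
    a=J-J.mean(0);b=P-P.mean(0)
    th=np.arctan2((a[:,0]*b[:,1]-a[:,1]*b[:,0]).sum(),(a*b).sum())
    R=np.array([[np.cos(th),-np.sin(th)],[np.sin(th),np.cos(th)]]);o=P.mean(0)-R@J.mean(0)
    print("th",th,"o",o,"res mm",((J@R.T+o-P)*1e3).round(1).tolist()); return th,R,o
ct=viewer.get_calibration("top"); cw=json.load(open("w2.json"))
T=lambda p:((p[0]+.5)/5-.5+255,(p[1]+.5)/5-.5+140)
W=lambda p:((p[0]+.5)/2-.5+160,(p[1]+.5)/2-.5)
A=fit(np.array([onz(ct,T(p),.012)[:2] for p in[(133,50),(401,90),(355,392),(87,354)]]))
B=fit(np.array([onz(cw,W(p),.012)[:2] for p in[(143,60),(494,74),(459,455),(152,445)]]))
g=lambda p,z:((onz(cw,W(p),z)[:2]-B[2])@B[1]*1e3).round(1)
for n,p,z in[("front",(330,181),.017),("frontR",(460,185),.017),("tabrearL",(323,345),.045),("tabrearR",(461,349),.045),("stopedge",(400,106),.020),("foot-front",(325,162),.03)]:print(n,g(p,z))
gt=lambda p,z:((onz(ct,T(p),z)[:2]-A[2])@A[1]*1e3).round(1)
print("top front",gt((312,160),.017),"tabrear",gt((295,284),.045))
s=robot.read_state();R=Rn.from_rotvec(s["orientation"]).as_matrix()
print("TCP in jig",((s["tool_pos"][:2]-B[2])@B[1]*1e3).round(1),"yaw tool",np.arctan2(R[1,0],R[0,0]),s["tool_pos"])
tip=s["tool_pos"]+R@np.array([0,0,.186]);print("tip",tip,R[:,2])
E
```

```text
th -0.14182846806043264 o [0.57034553 0.04630431] res mm [[1.1, 0.4], [1.5, -0.7], [-1.9, -0.9], [-0.8, 1.2]]
th -0.14027384904073578 o [0.57047289 0.04492201] res mm [[1.4, 1.1], [1.1, -1.4], [-1.6, -1.3], [-0.9, 1.6]]
front [21.5 24.1]
frontR [ 22.1 -26. ]
tabrearL [-38.   24.8]
tabrearR [-37.5 -25.3]
stopedge [48.9 -0.7]
foot-front [26.6 26.4]
top front [21.8  0.9] tabrear [-41.8  -1. ]
TCP in jig [-71.7  25.9] yaw tool -0.10575774174917354 [0.50306929 0.08062235 0.28744736]
tip [0.50387191 0.08066637 0.1014491 ] [ 4.31514612e-03  2.36715387e-04 -9.99990662e-01]
```

Measured in jig coordinates: coupon front at x ≈ 22 mm and tab rear face at ≈ −38 mm, a 60 mm match. So about 28 mm of travel is needed. Jig yaw is −0.140 and its origin is (0.5705, 0.0450); the two cameras agree to 1.5 mm. I'll put the fingers at jig x −58, with y 0 on the coupon side and y 72 on the bar side.

Emit:
apply_moves(
  deltas=[
    [54,[0,0,0],0.035],
    [54,[13,-10,0],0],
    [54,[0,0,20],0],
    [54,[0,0,20],0],
    [54,[0,0,0],0],
  ],
)

```text
t: 3.95
tool_pos: [0.5156, 0.0887, 0.2442]
orientation: [3.133, -0.223, -0.003]
force: [-0.6, -0.4, 0.9]
opening: 0.0538
```

Emit:
apply_moves(
  deltas=[
    [54,[0,0,0],0],
    [54,[0,0,0],0],
  ],
)

```text
t: 4.2
tool_pos: [0.5163, 0.0888, 0.2462]
orientation: [-3.133, 0.222, -0.003]
force: [0.5, 1.1, -0.3]
opening: 0.0542
```

```bash
cat > st.py <<'E'
from h import *
th=-.1403;RJ=np.array([[np.cos(th),-np.sin(th)],[np.sin(th),np.cos(th)]]);o=np.array([.5705,.0450])
def st():
    s=robot.read_state();R=Rn.from_rotvec(s["orientation"]).as_matrix();tip=s["tool_pos"]+R@np.array([0,0,.186])
    print("t",s["t"],"tip jig mm",((tip[:2]-o)@RJ*1e3).round(1),"z",round(tip[2]*1e3,1),"yawerr",round(np.arctan2(R[1,0],R[0,0])-th,4),"F jig",(s["force"][:2]@RJ).round(2),s["force"][2].round(2),"open",s["opening"])
E
python3 - <<'E'
from st import *
st()
c=viewer.get_calibration("wrist");im=viewer.read_camera("wrist")
cv2.imwrite("pics/w3.png",im)
E
```

```text
t 4.2 tip jig mm [-59.4  35.8] z 60.2 yawerr -0.0012 F jig [0.35 1.19] -0.3 open 0.05415177492200901
```

View pics/w3.png

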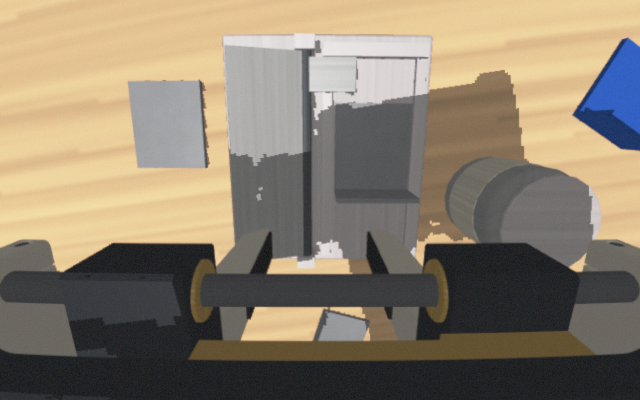

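The view shows the left finger over the bar (≈262,240) and the right finger behind the tab (≈378,240). The way down is clear.

Emit:
apply_moves(
  deltas=[
    [54,[0,0,9],0],
    [54,[0,0,8],0],
    [54,[0,0,0],0],
    [54,[0,0,0],0],
  ],
)

```text
t: 4.75
tool_pos: [0.5155, 0.0888, 0.2276]
orientation: [3.134, -0.222, -0.001]
force: [0.4, -0.4, -0.3]
opening: 0.0538
```

Emit:
apply_moves(
  deltas=[
    [54,[0,0,3],0],
    [54,[0,0,3],0],
    [54,[0,0,3],0],
    [54,[0,0,0],0],
    [54,[0,0,0],0],
  ],
)

```text
t: 5.38
tool_pos: [0.5159, 0.0889, 0.2192]
orientation: [-3.133, 0.221, -0.001]
force: [0.6, 2.7, 4.7]
opening: 0.0543
```

```bash
python3 -c "
from st import *
st()"
```

```text
t 5.375 tip jig mm [-60.1  35.9] z 33.2 yawerr -0.0008 F jig [0.18 2.72] 4.68 open 0.0542850179783588
```

Emit:
apply_moves(
  deltas=[
    [54,[0,0,2],0],
    [54,[0,0,2],0],
    [54,[0,0,2],0],
    [54,[0,0,0],0],
    [54,[0,0,0],0],
  ],
)

```text
t: 6.0
tool_pos: [0.5161, 0.0894, 0.2138]
orientation: [-3.132, 0.221, -0.002]
force: [-1.1, 4.9, 9.2]
opening: 0.0539
```

```bash
python3 - <<'E'
from st import *
st()
im=viewer.read_camera("wrist")
cv2.imwrite("pics/w4.png",cv2.resize(im[20:320,190:480],None,fx=2,fy=2,interpolation=cv2.INTER_CUBIC))
E
```

```text
t 6.0 tip jig mm [-59.8  36.7] z 27.8 yawerr -0.0008 F jig [-1.75  4.66] 9.18 open 0.053934034285390446
```

View pics/w4.png

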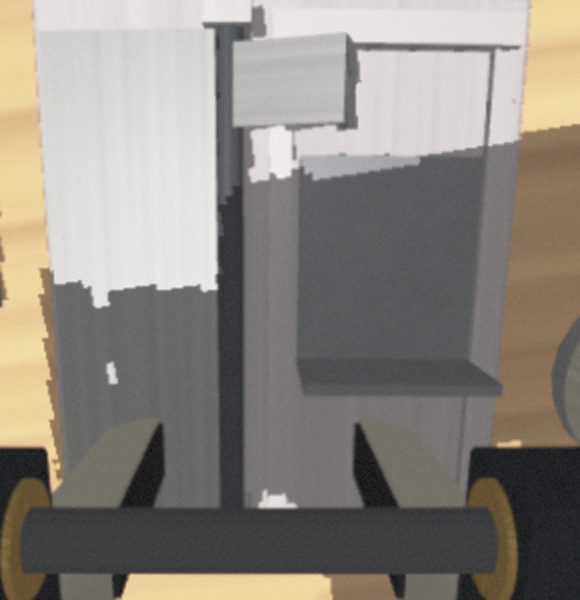

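The bar is level (≈0.33 rad by tip height, 9 N) and the foot is lifted clear of the bed. The push finger is behind the tab. Now I'll slide forward with the bar held down.

Emit:
apply_moves(
  deltas=[
    [54,[3,0,0],0],
    [54,[3,0,0],0],
    [54,[3,0,0],0],
    [54,[3,0,0],0],
    [54,[2,0,0],0],
  ],
)

```text
t: 6.68
tool_pos: [0.5287, 0.0868, 0.2126]
orientation: [3.133, -0.221, -0.005]
force: [-8.1, 1.6, 10.4]
opening: 0.054
```

Emit:
apply_moves(
  deltas=[
    [54,[2,0,0],0],
    [54,[2,0,0],0],
    [54,[2,0,0],0],
    [54,[2,0,0],0],
    [54,[2,0,0],0],
  ],
)

```text
t: 7.3
tool_pos: [0.5384, 0.0854, 0.2126]
orientation: [3.133, -0.221, -0.006]
force: [-7.4, 0.5, 11.2]
opening: 0.0542
```

Emit:
apply_moves(
  deltas=[
    [54,[2,0,0],0],
    [54,[2,0,0],0],
    [54,[2,0,0],0],
    [54,[2,0,0],0],
    [54,[2,0,0],0],
  ],
)

```text
t: 7.92
tool_pos: [0.5483, 0.0839, 0.2126]
orientation: [3.133, -0.221, -0.005]
force: [-9.1, 0.5, 11.3]
opening: 0.0535
```

```bash
python3 - <<'E'
from st import *
st()
im=viewer.read_camera("wrist")
cv2.imwrite("pics/w5.png",cv2.resize(im[20:320,190:480],None,fx=2,fy=2,interpolation=cv2.INTER_CUBIC))
E
```

```text
t 7.925 tip jig mm [-28.   35.3] z 26.6 yawerr -0.0005 F jig [-9.08 -0.76] 11.35 open 0.05349153524933479
```

View pics/w5.png

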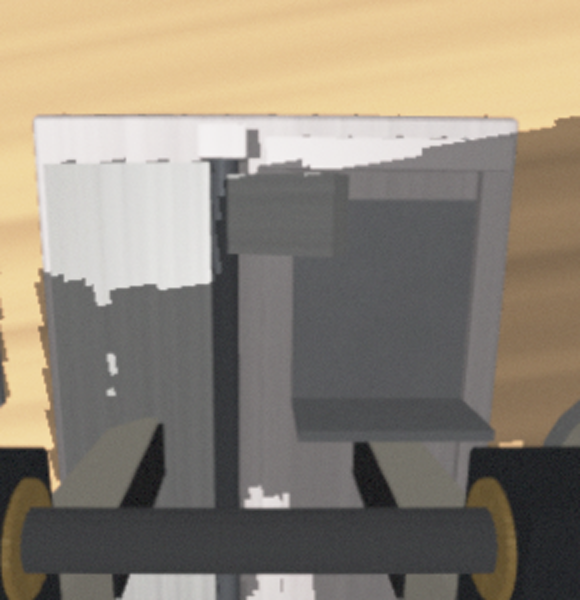

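The bar is still down and the foot is held above the coupon. The coupon's front edge is ≈10 mm short of the stop (row 199 vs 170 in the crop). Continuing, with finer steps near home.

Emit:
apply_moves(
  deltas=[
    [54,[2,0,0],0],
    [54,[2,0,0],0],
    [54,[2,0,0],0],
    [54,[1,0,0],0],
    [54,[0,0,0],0],
  ],
)

```text
t: 8.6
tool_pos: [0.5554, 0.0829, 0.2126]
orientation: [3.133, -0.221, -0.005]
force: [-7.4, 0.1, 10.1]
opening: 0.0539
```

Emit:
apply_moves(
  deltas=[
    [54,[1,0,0],0],
    [54,[1,0,0],0],
    [54,[0,0,0],0],
  ],
)

```text
t: 8.98
tool_pos: [0.5566, 0.0828, 0.2126]
orientation: [3.133, -0.222, -0.009]
force: [-13.8, 1.3, 16.2]
opening: 0.0539
```

Emit:
apply_moves(
  deltas=[
    [54,[1,0,0],0],
    [54,[0,0,0],0],
  ],
)

```text
t: 9.22
tool_pos: [0.557, 0.0828, 0.2126]
orientation: [3.133, -0.222, -0.012]
force: [-19.1, 2.6, 20.3]
opening: 0.0543
```

```bash
python3 - <<'E'
from st import *
st()
E
```

```text
t 9.225 tip jig mm [-20.1  35.3] z 26.6 yawerr -0.0009 F jig [-19.23  -0.1 ] 20.31 open 0.05431993556509357
```

Fx rose sharply from 8 N to 19 N, as it should at the stop. I'll check this visually before releasing.

```bash
python3 - <<'E'
from st import *
import json
c=viewer.get_calibration("wrist");json.dump({k:np.array(v).tolist() for k,v in c.items()},open("w6.json","w"))
im=viewer.read_camera("wrist"); im2=np.clip(im.astype(float)*1.5,0,255).astype(np.uint8)
cv2.imwrite("pics/w6.png",cv2.resize(im2[60:260,220:440],None,fx=3,fy=3,interpolation=cv2.INTER_CUBIC))
P=lambda x,y,z:proj(c,np.r_[o+RJ@np.array([x,y])/1e3,z/1e3])[0]
for n,p in[("stop bed",(50,-15,12)),("stop top",(50,-15,20)),("front top if home",(50,-15,17)),("tab rear top if home",(-10,-15,45)),("base corner",(65,-38,12)),("base corner l",(65,98,12))]:
    print(n,((P(*p)-[220,60]+.5)*3-.5).round(1))
E
```

```text
stop bed [560.5 178.3]
stop top [572.7 177.8]
front top if home [568. 178.]
tab rear top if home [589.7 541. ]
base corner [688.1  96.5]
base corner l [-44.1  95.3]
```

View pics/w6.png

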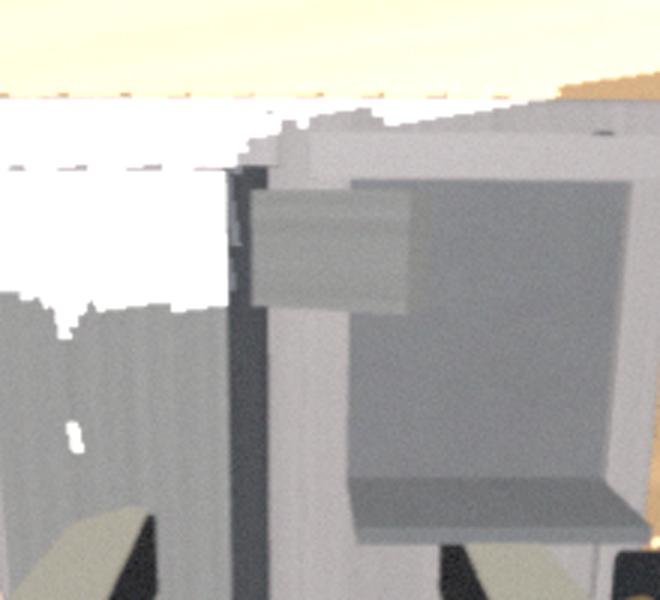

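The coupon's front edge (row 180) meets the stop face with no gap (predicted 178). The tab rear is at row 543 (predicted 541), so the coupon is home with the foot above it. I'll back the push finger off with the bar still down, then lift.

Emit:
apply_moves(
  deltas=[
    [54,[-2,0,0],0],
    [54,[-2,0,0],0],
    [54,[-2,0,0],0],
    [54,[-1,0,0],0],
    [54,[0,0,0],0],
  ],
)

```text
t: 9.9
tool_pos: [0.5538, 0.0829, 0.2146]
orientation: [3.133, -0.222, 0.008]
force: [4.3, -1.4, 8.2]
opening: 0.0537
```

Emit:
apply_moves(
  deltas=[
    [54,[0,0,-3],0],
    [54,[0,0,-3],0],
    [54,[0,0,-3],0],
    [54,[0,0,-4],0],
    [54,[0,0,-5],0],
  ],
)

```text
t: 10.52
tool_pos: [0.5518, 0.0836, 0.2304]
orientation: [3.134, -0.221, -0.002]
force: [0.3, -1.0, -0.1]
opening: 0.0542
```

Emit:
apply_moves(
  deltas=[
    [54,[0,0,-15],0],
    [54,[0,0,-30],0],
    [54,[0,0,-40],0],
    [54,[-20,0,-40],0],
    [54,[0,0,0],0],
  ],
)

```text
t: 11.15
tool_pos: [0.533, 0.0867, 0.3612]
orientation: [-3.133, 0.221, -0.012]
force: [-0.2, -0.3, 0.4]
opening: 0.0541
```

```bash
python3 - <<'E'
from st import *
st()
c=viewer.get_calibration("wrist")
im=viewer.read_camera("wrist"); im2=np.clip(im.astype(float)*1.4,0,255).astype(np.uint8)
P=lambda x,y,z:proj(c,np.r_[o+RJ@np.array([x,y])/1e3,z/1e3])[0]
m=P(-12,30,12);u,v=int(m[0])-110,max(0,int(m[1])-100)
cv2.imwrite("pics/w7.png",cv2.resize(im2[v:v+200,u:u+220],None,fx=3,fy=3,interpolation=cv2.INTER_CUBIC))
for n,p in[("stop",(50,-15,17)),("tab rear top if home",(-10,-15,45))]: print(n,((P(*p)-[u,v]+.5)*3-.5).round(1))
E
```

```text
t 11.15 tip jig mm [-41.5  36.3] z 175.2 yawerr -0.0005 F jig [-0.12 -0.36] 0.4 open 0.05407842178049954
stop [467.6 119. ]
tab rear top if home [474.7 307.1]
```

View pics/w7.png

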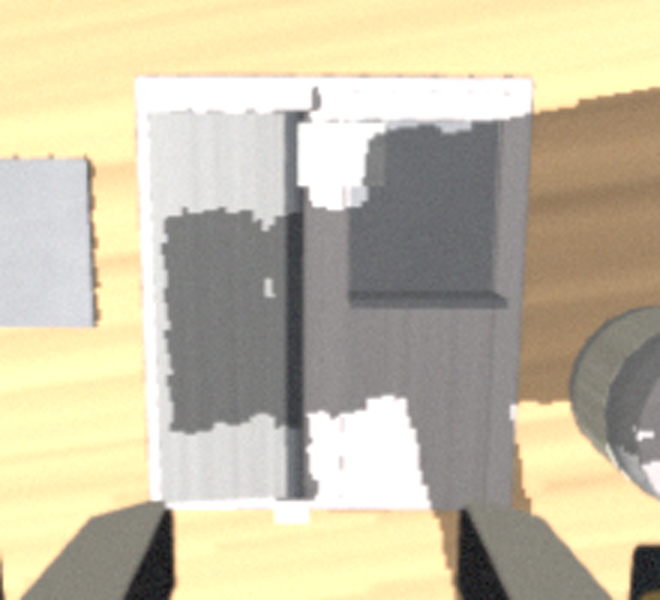

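The coupon is still home: tab rear at row 306 (predicted 307), front against the stop at row ≈120 (predicted 119). The foot is down on the coupon, and the tool is 175 mm up with zero force. Handing in.

```bash
python3 -c "
from st import *
print(order.close_job())"
```

```text
the job is handed in; nothing more can be done
None
```

The coupon is home against the end stop with the clip down on it, and I handed the job in at about 11 s of the 48 s allowed. I pressed the thumb bar to about 0.35 rad (estimated from tip height). With it held there, I slid the other fingertip along and pushed the tab about 28 mm. Then I backed off and lifted clear.

**Home position:** forward force rose from about 8 N to 19 N at the stop. The wrist picture showed no gap at the stop, and the tab rear was within about 1 mm of its predicted home position, both before and after release.

**After release:** the foot appears to be down on the coupon, though I judged this by eye and didn't measure the clip angle. The tool stands 175 mm above the bench with zero force. The spare and tin, the things nearest the jig in that last picture, look undisturbed; I took no final overview of the rest.

**Disagreements:**
- **Push stop point:** the finger stopped about 2.5 mm short of where I reckoned. This is probably the finger being deeper than I assumed or calibration error, since the picture confirmed contact.
- **Bar force:** it read 9–11 N while sliding and up to 20 N at the stop, above the 7 N given for the bar's middle. I put the sliding figure down to pressing nearer the hinge and friction; I did not confirm the cause of the rise at the stop.

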